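# Open the suction valve of the filter flask

## Task

Start the suction on the filter flask, the conical flask with the white open funnel on top: turn the lever of the quarter-turn valve on its pipe counterclockwise (seen from above) until it lies along the pipe, fully against its stop, and let go. The same valve on the pipe of the straight-sided trap bottle must stay shut.

Things in the scene. Friction and masses are not known exactly. Their poses are not given: they have to be found in the camera images.
- filter_valve (a joint): filter flask's valve lever: 0 shut (across the pipe, on the robot's side), 1.571 rad open (along the pipe, pointing away from the flask), a hard stop at each. Grows counterclockwise from above about a vertical axis; stays where left; stiff, 0.25 N m (about 4 N at the grip point). Starts within 0.15 of shut. The pipe (18 mm, axis 50 mm up) runs from the flask through the valve on a bolted plate.
- filter_lever (a point): grip point on the lever of the filter flask's valve: mid-height (99 mm up) of its black sleeve, 70 mm from the turning axis. Turns with the lever: x points level along it to the axis, z up. Sleeve 20 mm wide, 14 high, 35 to 100 mm from the axis; pinch or push it from above. Conical flask (86 mm wide, 198 tall with its white funnel): centre 165 mm from the axis, away from the open lever.
- trap_valve (a joint): the like lever of the trap bottle's valve, same meaning and stops; starts within 0.15 rad of shut and must stay shut. Its station has the same plate, pipe and brass valve, and stands to the left or the right of the other, at least 0.35 m from axis to axis.
- trap_lever (a point): grip point on the trap bottle's valve lever, same sizes and axes as filter_lever. Trap bottle: straight-sided glass, 84 mm wide, flat screw cap, 194 mm tall, standing where the other station has its flask.

How it is judged:
By the outcome, as a careful person would: the job done as asked, in the order asked, and still so for the second after the job is handed in, with the robot touching nothing.
It also fails if it takes over 32 s, if anything falls off the work surface, if the arm or the gripper's body presses on something with over 40 N, if the wrist force passes 120 N, or if a joint passes its speed limit or range.

## Robot

A 6-joint arm with a two-finger parallel gripper is mounted at the origin on the work surface. World frame = base frame: x ahead of the robot, y to its left, z up, the work surface at z = 0. Lengths are in m, angles in rad, forces in N, time in s.
With the tool pointing down it reaches from about 0.35 to 0.775 m from the base axis. Payload 5.5 kg.
Tool frame: the origin (TCP) lies at the very end of the fingers, on their centre line; the grasp point (between the pads) lies 19 mm behind it; z points along the fingers, y is the line along which they close (so a half turn about z gives the same grasp; the last joint's range is limited). The gripper opens to 85 mm and grips with 20 to 120 N. Pads are 22 mm wide; open, the fingers measure 114 mm over their backs; the gripper's body (76 mm by 85 mm) begins 54 mm behind the grasp point. The pads swing forward as they close: fully open they stand 13 mm farther back than shut.
Start: joints at [1.153, 0.313, 0.046, 1.304, 0, 1.431], TCP at [0.158, 0.553, 0.231] pointing down, gripper open.
Joint ranges: [-2.76, 2.76], [-0.86, 1.69], [-1.03, 1.26], [-2.2, 2.34], [-1.47, 1.5], [-3.14, 3.14]. Speed limits (rad/s): [2.57, 2.57, 3.14, 3.14, 3.14, 3.14].

## Interface

Orientations are given as a unit quaternion [w, x, y, z].
In Python, from workcell import get_state, read_camera, hand_in gives the robot as it stands.
- The arm moves only by the tool send_rows, never from a script. Its argument "increments" is a list of rows, each an object of numbers: "dx", "dy", "dz": the shift along the world's x, y, z in units of 25 mm (1.0 is 25 mm); "roll": the turn about the world's z in units of 8 degrees (1.0 is 8 degrees); "claw": the opening, from -1 (shut) to 1 (fully open). In form: [{"dx": .., "dy": .., "dz": .., "roll": .., "claw": ..}, ...]. A call has exactly 5 rows; each row is the pose to reach, as a shift and turn from the pose commanded when the call began; what a row does not reach only later rows make up. A row lasts 1/8 s, in which the tool goes at most 62.5 mm and 10.7 degrees, less where a joint would pass 70% of its speed; a pose out of reach is approached as far as the arm can. A call with a gripper value outside its range is refused whole. The fingers move at their own pace and stop on an object; "grip_force" is the grip in N (left out, the last holds). Time passes only in rows, so rows that repeat a pose let the fingers close, or fill a call up. It gives the time, the measured TCP pose, the force, the opening and the grip force at its end, in the units of the state.
- get_state(): the state, without advancing time (a new reading comes with each control period).
- read_camera(name): name is "side" or "top"; returns a dict with "image" (384x512x3 uint8, blue, green, red), "fx", "fy", "cx", "cy" (pixels), "dist_coeffs" ([k1, k2, p1, p2, k3] as OpenCV has them; the pictures are not rectified), "world_to_cam" (4x4, takes a point from world to camera coordinates). Camera axes: x right, y up, looking along -z (the intrinsics and any distortion apply to the point x, -y, -z); pixel columns grow to the right and rows downward; lengths in m; the calibration is good to about 2 mm. A picture is of the moment at which its call begins. There is no depth.
- hand_in(): hands the job in; it is judged then, once.
The state is a dict: "clock": time; "joint_pos": joint angles; "qvel": joint speeds; "tau": joint torques, N m; "tcp_pos": TCP position; "orientation": TCP orientation; "wrist_force": force on the tool from outside, world axes, zero at the start; "ft_torque": the same for the moment, N m; "finger_gap": finger opening in m; "grip_force": force on a finger pad.
Only numpy, scipy, OpenCV 4.12 (cv2) and the standard library are available. Lean on these libraries where they do the work, as an engineer would, in place of code of your own. Each camera call takes 0.05 s, during which the arm holds its last target. There are 200 camera calls.

## Working session

There is one attempt and no reset: what is moved stays moved. The work goes in short steps, Python scripts to look and compute and a tool call to move; the robot and the scene stay as the last step left them, time stands still between calls to the robot, and variables do not carry over. Pictures are saved under pics/ and viewed, at most 10 in all, crops included, and the job is handed in when it is done.

Besides the shell and the picture viewer there is one more tool, called after "Call:" by a JSON object that holds its "name" and its "arguments", one argument or row to a line. send_rows: Moves the arm, as the interface text tells. Its arguments: {"type":"object","properties":{"increments":{"type":"array","items":{"type":"object","properties":{"dx":{"type":"number"},"dy":{"type":"number"},"dz":{"type":"number"},"roll":{"type":"number"},"claw":{"type":"number"}}}},"grip_force":{"type":"number"}},"required":["increments"]}

```bash
mkdir -p pics; cat > h.py <<'E'
import numpy as np, cv2
from workcell import get_state, read_camera, hand_in
def ray(c,u,v):
    K=np.array([[c['fx'],0,c['cx']],[0,c['fy'],c['cy']],[0,0,1.]])
    p=cv2.undistortPoints(np.array([[[u,v]]],float),K,np.array(c['dist_coeffs'],float))[0,0]
    M=np.array(c['world_to_cam']); R,t=M[:3,:3],M[:3,3]
    d=R.T@np.array([p[0],-p[1],-1]); return -R.T@t,d
def atz(c,u,v,z):
    o,d=ray(c,u,v); return o+d*(z-o[2])/d[2]
def proj(c,P):
    K=np.array([[c['fx'],0,c['cx']],[0,c['fy'],c['cy']],[0,0,1.]])
    M=np.array(c['world_to_cam']); q=M[:3,:3]@np.array(P,float)+M[:3,3]
    return cv2.projectPoints(np.array([[q[0],-q[1],-q[2]]]),np.zeros(3),np.zeros(3),K,np.array(c['dist_coeffs'],float))[0][0,0]
E
python3 - <<'E'
from h import *
import pickle
for n in('top','side'):
    c=read_camera(n); pickle.dump(c,open(n+'.pkl','wb'))
    cv2.imwrite(f'pics/{n}1.png',cv2.resize(c['image'],(800,600),interpolation=cv2.INTER_CUBIC))
s=get_state(); print(s['clock'],s['tcp_pos'],s['orientation'],s['wrist_force'],s['finger_gap'])
E
```

```text
0.1 [0.15749024 0.55253574 0.23046812] [-2.36867978e-04  1.38439518e-01  9.90370530e-01 -8.10302752e-04] [-0.60418055  1.34056114 -0.42102394] 0.0854154714610217
```

View pics/top1.png

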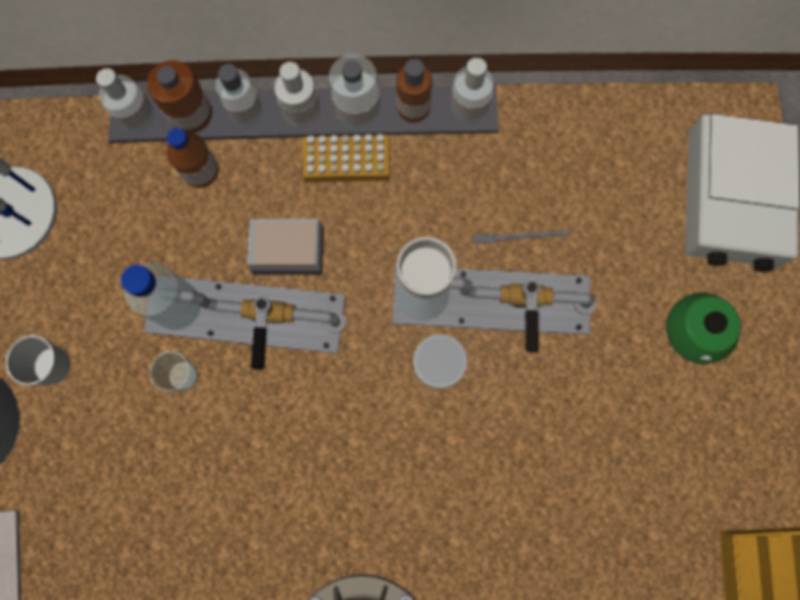

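View pics/side1.png

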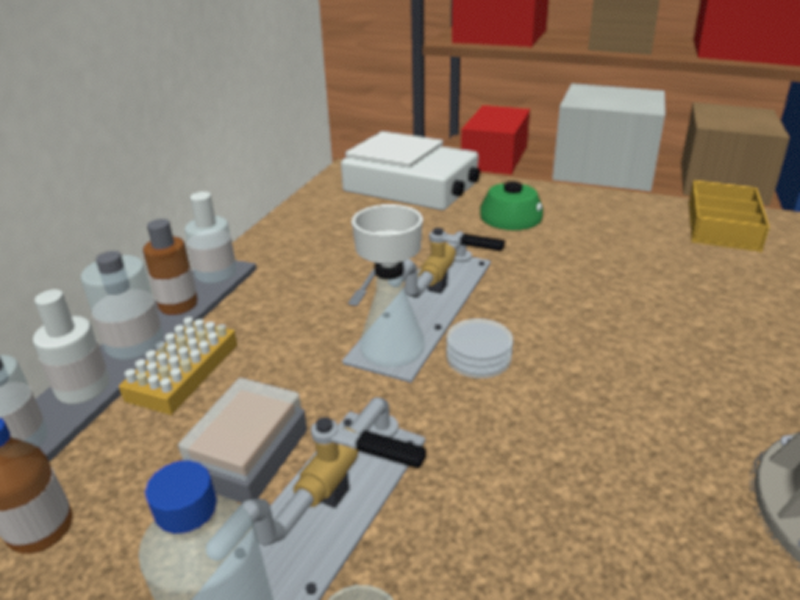

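The top view shows the filter station on the right: white funnel at (427,267), valve axis about (532,287) and black sleeve (532,312)–(532,350). The trap bottle with its blue cap is on the left, its lever at (260,340). The side view agrees, with the filter valve axis at (438,235) and sleeve (463,238)–(503,244).

```bash
python3 - <<'E'
from h import *
import pickle
t=pickle.load(open('top.pkl','rb')); s=pickle.load(open('side.pkl','rb')); k=512/800
for n,c in(('top',t),('side',s)): print(n,np.linalg.inv(c['world_to_cam'])[:3,3])
# dark sleeve
def sl(c,x0,x1,y0,y1):
    g=c['image'][y0:y1,x0:x1].max(2); m=(g<45).astype(np.uint8)
    n,l,st,ce=cv2.connectedComponentsWithStats(m)
    i=1+np.argmax(st[1:,4]); ys,xs=np.where(l==i)
    r=cv2.minAreaRect(np.stack([xs+x0,ys+y0],1).astype(np.float32)); return ce[i]+[x0,y0],r
for nm,b in(('filt',(325,355,195,235)),('trap',(155,180,205,240))):
    ce,r=sl(t,*b); bp=cv2.boxPoints(r)
    P=np.array([atz(t,*p,.104)[:2] for p in bp]); print(nm,'top',ce,r,atz(t,*ce,.103)); print(P.round(3))
ce,r=sl(s,290,330,140,165); print('side',ce,r,atz(s,*ce,.101))
print('knob top',atz(t,532*k,287*k,.11),'pipe ends',atz(t,468*k,286*k,.05),atz(t,588*k,302*k,.05))
print('trap knob',atz(t,261*k,303*k,.11))
print('plate corners',[atz(t,u*k,v*k,.005)[:2].round(3) for u,v in((590,277),(590,333),(393,324),(463,272),(461,321),(578,281),(578,327))])
print('funnel',atz(t,427*k,262*k,.198), 'tcp px',proj(t,get_state()['tcp_pos'])/k)
E
```

```text
top [ 0.29476179 -0.07768097  1.14300978]
side [0.30054518 0.51619889 0.51587818]
filt top [340.16352201 211.59748428] ((340.0, 212.0), (24.0, 6.0), 90.0) [ 0.47418432 -0.26889938  0.103     ]
[[ 0.502 -0.263]
 [ 0.502 -0.277]
 [ 0.444 -0.274]
 [ 0.445 -0.259]]
trap top [165.37777778 222.54444444] ((165.2867889404297, 222.48477172851562), (7.053458213806152, 25.29270362854004), 4.085616588592529) [0.4565707  0.14614234 0.103     ]
[[0.427 0.156]
 [0.488 0.153]
 [0.486 0.136]
 [0.426 0.139]]
side [308.53793103 154.86896552] ((308.5243225097656, 154.845947265625), (25.629850387573242, 5.5626654624938965), 8.972626686096191) [ 0.4712025  -0.26947468  0.101     ]
knob top [ 0.54062521 -0.27248571  0.11      ] pipe ends [ 0.55878145 -0.18008998  0.05      ] [ 0.52808435 -0.37311969  0.05      ]
trap knob [0.52441027 0.14241744 0.11      ]
plate corners [array([ 0.581, -0.392]), array([ 0.485, -0.384]), array([ 0.507, -0.057]), array([ 0.594, -0.177]), array([ 0.51, -0.17]), array([ 0.574, -0.371]), array([ 0.495, -0.365])]
funnel [ 0.55909605 -0.10981517  0.198     ] tcp px [-74.3505954 565.216483 ]
```

Call:
{"name": "send_rows", "arguments": {
  "increments": [
    {"dx":1.5,"dy":-2,"dz":0.3,"roll":0.2,"claw":1},
    {"dx":3,"dy":-4,"dz":0.6,"roll":0.4,"claw":1},
    {"dx":4.5,"dy":-6,"dz":0.8,"roll":0.6,"claw":1},
    {"dx":6,"dy":-8,"dz":0.8,"roll":0.7,"claw":1},
    {"dx":7.2,"dy":-10.1,"dz":0.8,"roll":0.8,"claw":1}
  ],
  "grip_force": 30
}}

```text
clock: 0.72
tcp_pos: [0.3387, 0.2989, 0.2511]
orientation: [0.0, 0.083, 0.997, 0.0]
wrist_force: [1.3, -0.2, -0.0]
finger_gap: 0.0852
grip_force: 0.0
```

Call:
{"name": "send_rows", "arguments": {
  "increments": [
    {"dx":1.2,"dy":-2.1,"dz":0,"roll":0.2,"claw":1},
    {"dx":2.2,"dy":-4.3,"dz":0,"roll":0.4,"claw":1},
    {"dx":3,"dy":-6.6,"dz":0,"roll":0.6,"claw":1},
    {"dx":3.6,"dy":-9,"dz":0,"roll":0.7,"claw":1},
    {"dx":4.1,"dy":-11.4,"dz":0,"roll":0.8,"claw":1}
  ]
}}

```text
clock: 1.35
tcp_pos: [0.4403, 0.0135, 0.2511]
orientation: [-0.0, 0.027, 1.0, 0.0]
wrist_force: [1.2, -0.4, 0.5]
finger_gap: 0.0858
grip_force: 0.0
```

Call:
{"name": "send_rows", "arguments": {
  "increments": [
    {"dx":0.3,"dy":-2.3,"dz":0,"roll":0,"claw":1},
    {"dx":0.6,"dy":-4.6,"dz":0,"roll":0,"claw":1},
    {"dx":0.9,"dy":-6.9,"dz":0,"roll":0,"claw":1},
    {"dx":1.2,"dy":-9.1,"dz":0,"roll":0,"claw":1},
    {"dx":1.2,"dy":-11.3,"dz":0,"roll":0,"claw":1}
  ]
}}

```text
clock: 1.98
tcp_pos: [0.4702, -0.2689, 0.2508]
orientation: [-0.0, 0.027, 1.0, 0.0]
wrist_force: [0.4, -0.1, -0.8]
finger_gap: 0.0855
grip_force: 0.0
```

Call:
{"name": "send_rows", "arguments": {
  "increments": [
    {"dz":-1.8,"claw":1},
    {"dz":-3.5,"claw":1},
    {"dz":-5,"claw":1},
    {"dz":-6.2,"claw":1},
    {"dz":-6.7,"claw":1}
  ]
}}

```text
schema error: expected keys dx, dy, dz, roll, claw
```

```bash
python3 - <<'E'
from h import *
a=read_camera('top')['image'][150:290,270:410]; b=read_camera('side')['image'][70:210,230:370]
cv2.imwrite('pics/2.png',cv2.resize(np.hstack([a,b]),(800,400),interpolation=cv2.INTER_CUBIC))
E
```

```text
(no output)
```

View pics/2.png

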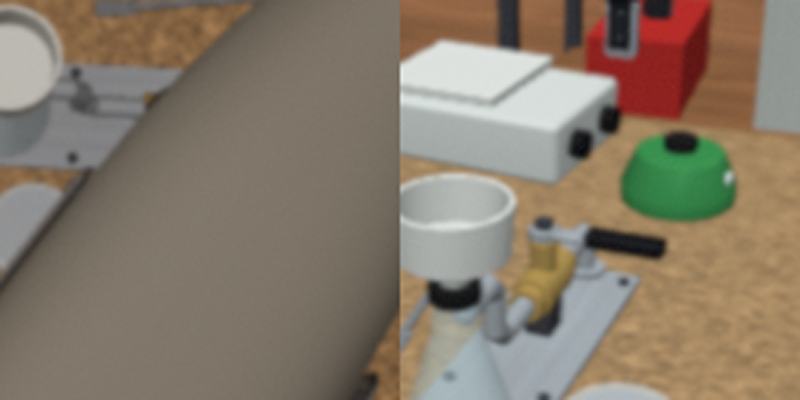

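The row form needs all five keys, so that move was refused. The picture shows the arm hiding the valve from above, and in the side crop a fingertip above the sleeve at about (620,50), with the lever undisturbed.

Call:
{"name": "send_rows", "arguments": {
  "increments": [
    {"dx":0,"dy":0,"dz":-1.8,"roll":0,"claw":1},
    {"dx":0,"dy":0,"dz":-3.5,"roll":0,"claw":1},
    {"dx":0,"dy":0,"dz":-5,"roll":0,"claw":1},
    {"dx":0,"dy":0,"dz":-6.2,"roll":0,"claw":1},
    {"dx":0,"dy":0,"dz":-6.7,"roll":0,"claw":1}
  ]
}}

```text
clock: 2.7
tcp_pos: [0.4689, -0.2653, 0.0818]
orientation: [-0.002, 0.027, 1.0, 0.001]
wrist_force: [-0.4, 0.5, 1.3]
finger_gap: 0.0852
grip_force: 0.0
```

```bash
python3 - <<'E'
from h import *
b=read_camera('side')['image'][70:210,230:370]
cv2.imwrite('pics/3.png',cv2.resize(b,(600,600),interpolation=cv2.INTER_CUBIC))
E
```

```text
(no output)
```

View pics/3.png

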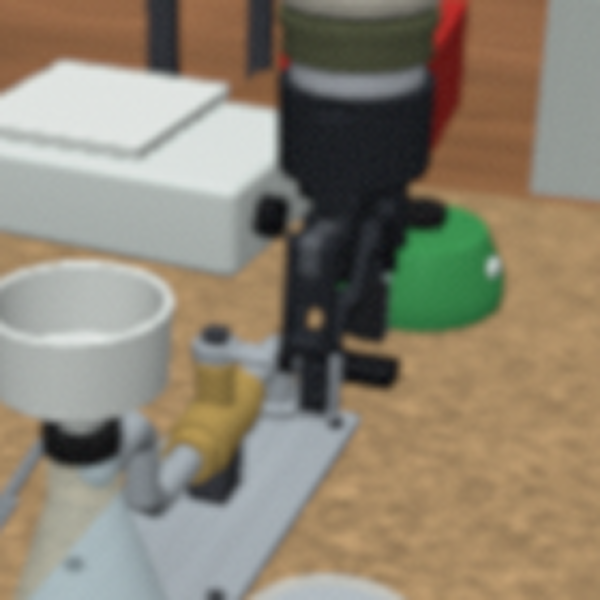

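The fingers straddle the sleeve, the near tip at (318,390) and the far one behind the sleeve at (368,320). Closing now.

Call:
{"name": "send_rows", "arguments": {
  "increments": [
    {"dx":0,"dy":0,"dz":0,"roll":0,"claw":0},
    {"dx":0,"dy":0,"dz":0,"roll":0,"claw":-0.5},
    {"dx":0,"dy":0,"dz":0,"roll":0,"claw":-1},
    {"dx":0,"dy":0,"dz":0,"roll":0,"claw":-1},
    {"dx":0,"dy":0,"dz":0,"roll":0,"claw":-1}
  ],
  "grip_force": 30
}}

```text
clock: 3.38
tcp_pos: [0.4706, -0.2681, 0.0849]
orientation: [0.001, 0.028, 1.0, -0.001]
wrist_force: [-2.9, -2.8, 6.1]
finger_gap: 0.0194
grip_force: 33.0
```

```bash
python3 - <<'E'
from h import *
A=2.816; 
f=lambda th:A*np.array([np.cos(np.radians(176.8+th)),np.sin(np.radians(176.8+th))])
for j in range(0,96,30):
    print(j,[(th-j,((th-j)/8),*(f(th)-f(j)).round(2)) for th in range(j+6,j+31,6)])
E
```

```text
0 [(6, 0.75, np.float64(-0.0), np.float64(-0.29)), (12, 1.5, np.float64(0.03), np.float64(-0.59)), (18, 2.25, np.float64(0.09), np.float64(-0.88)), (24, 3.0, np.float64(0.18), np.float64(-1.16)), (30, 3.75, np.float64(0.3), np.float64(-1.43))]
30 [(6, 0.75, np.float64(0.15), np.float64(-0.26)), (12, 1.5, np.float64(0.32), np.float64(-0.49)), (18, 2.25, np.float64(0.52), np.float64(-0.71)), (24, 3.0, np.float64(0.73), np.float64(-0.91)), (30, 3.75, np.float64(0.97), np.float64(-1.09))]
60 [(6, 0.75, np.float64(0.25), np.float64(-0.15)), (12, 1.5, np.float64(0.52), np.float64(-0.27)), (18, 2.25, np.float64(0.8), np.float64(-0.36)), (24, 3.0, np.float64(1.09), np.float64(-0.42)), (30, 3.75, np.float64(1.38), np.float64(-0.46))]
90 [(6, 0.75, np.float64(0.29), np.float64(-0.0)), (12, 1.5, np.float64(0.59), np.float64(0.03)), (18, 2.25, np.float64(0.88), np.float64(0.09)), (24, 3.0, np.float64(1.16), np.float64(0.18)), (30, 3.75, np.float64(1.43), np.float64(0.3))]
```

Call:
{"name": "send_rows", "arguments": {
  "increments": [
    {"dx":0,"dy":-0.29,"dz":0,"roll":0.75,"claw":-1},
    {"dx":0.03,"dy":-0.59,"dz":0,"roll":1.5,"claw":-1},
    {"dx":0.09,"dy":-0.88,"dz":0,"roll":2.25,"claw":-1},
    {"dx":0.18,"dy":-1.16,"dz":0,"roll":3,"claw":-1},
    {"dx":0.3,"dy":-1.43,"dz":0,"roll":3.75,"claw":-1}
  ]
}}

```text
clock: 4.0
tcp_pos: [0.4776, -0.304, 0.0849]
orientation: [-0.0, -0.233, 0.972, -0.001]
wrist_force: [-2.6, -1.7, 6.4]
finger_gap: 0.0192
grip_force: 33.5
```

Call:
{"name": "send_rows", "arguments": {
  "increments": [
    {"dx":0.15,"dy":-0.26,"dz":0,"roll":0.75,"claw":-1},
    {"dx":0.32,"dy":-0.49,"dz":0,"roll":1.5,"claw":-1},
    {"dx":0.52,"dy":-0.71,"dz":0,"roll":2.25,"claw":-1},
    {"dx":0.73,"dy":-0.91,"dz":0,"roll":3,"claw":-1},
    {"dx":0.97,"dy":-1.09,"dz":0,"roll":3.75,"claw":-1}
  ]
}}

```text
clock: 4.62
tcp_pos: [0.5017, -0.3315, 0.0849]
orientation: [-0.001, -0.477, 0.879, -0.001]
wrist_force: [-4.0, -2.4, 6.6]
finger_gap: 0.0194
grip_force: 32.8
```

Call:
{"name": "send_rows", "arguments": {
  "increments": [
    {"dx":0.25,"dy":-0.15,"dz":0,"roll":0.75,"claw":-1},
    {"dx":0.52,"dy":-0.27,"dz":0,"roll":1.5,"claw":-1},
    {"dx":0.8,"dy":-0.36,"dz":0,"roll":2.25,"claw":-1},
    {"dx":0.94,"dy":-0.39,"dz":0,"roll":2.62,"claw":-1},
    {"dx":0.99,"dy":-0.4,"dz":0,"roll":2.75,"claw":-1}
  ]
}}

```text
clock: 5.25
tcp_pos: [0.5266, -0.3419, 0.0849]
orientation: [-0.001, -0.635, 0.772, -0.001]
wrist_force: [-3.9, -4.3, 4.5]
finger_gap: 0.0189
grip_force: 32.4
```

```bash
python3 - <<'E'
from h import *
s=get_state();print(s['tcp_pos'],s['wrist_force'],s['ft_torque'],s['finger_gap'])
b=read_camera('side')['image'][70:210,230:370]
cv2.imwrite('pics/4.png',cv2.resize(b,(600,600),interpolation=cv2.INTER_CUBIC))
E
```

```text
[ 0.52656274 -0.34185668  0.08490443] [-3.87053009 -4.26932938  4.49022894] [-0.77623343  0.67512747 -0.02965209] 0.018894492490958884
```

View pics/4.png

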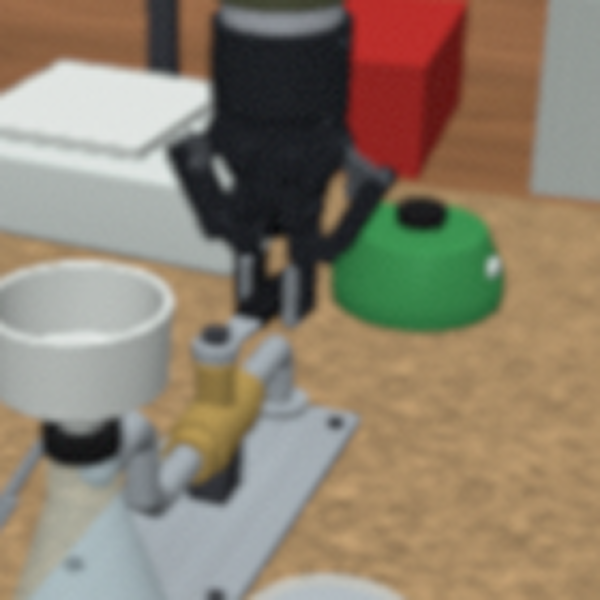

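The lever has followed the gripper and is pinched at (275,285), nearly along the pipe. I'll creep it to the stop.

Call:
{"name": "send_rows", "arguments": {
  "increments": [
    {"dx":0.06,"dy":-0.01,"dz":0,"roll":0.15,"claw":-1},
    {"dx":0.12,"dy":-0.02,"dz":0,"roll":0.3,"claw":-1},
    {"dx":0.18,"dy":-0.025,"dz":0,"roll":0.45,"claw":-1},
    {"dx":0.24,"dy":-0.03,"dz":0,"roll":0.6,"claw":-1},
    {"dx":0.29,"dy":-0.03,"dz":0,"roll":0.75,"claw":-1}
  ]
}}

```text
clock: 5.92
tcp_pos: [0.5338, -0.343, 0.085]
orientation: [-0.001, -0.675, 0.738, -0.001]
wrist_force: [-3.7, -6.2, 4.0]
finger_gap: 0.0195
grip_force: 32.3
```

Call:
{"name": "send_rows", "arguments": {
  "increments": [
    {"dx":0.05,"dy":0,"dz":0,"roll":0.1,"claw":-1},
    {"dx":0.1,"dy":0,"dz":0,"roll":0.2,"claw":-1},
    {"dx":0.13,"dy":0,"dz":0,"roll":0.3,"claw":-1},
    {"dx":0.16,"dy":0,"dz":0,"roll":0.35,"claw":-1},
    {"dx":0.16,"dy":0,"dz":0,"roll":0.35,"claw":-1}
  ]
}}

```text
clock: 6.55
tcp_pos: [0.5356, -0.3431, 0.0849]
orientation: [-0.003, -0.691, 0.723, -0.0]
wrist_force: [-10.1, -4.6, 8.7]
finger_gap: 0.0194
grip_force: 37.9
```

Call:
{"name": "send_rows", "arguments": {
  "increments": [
    {"dx":0.04,"dy":0,"dz":0,"roll":0,"claw":-1},
    {"dx":0.08,"dy":0,"dz":0,"roll":0,"claw":-1},
    {"dx":0.12,"dy":0,"dz":0,"roll":0,"claw":-1},
    {"dx":0.12,"dy":0,"dz":0,"roll":0,"claw":-1},
    {"dx":0.12,"dy":0,"dz":0,"roll":0,"claw":-1}
  ]
}}

```text
clock: 7.18
tcp_pos: [0.5357, -0.343, 0.0848]
orientation: [-0.005, -0.691, 0.723, 0.002]
wrist_force: [-17.8, -5.8, 12.4]
finger_gap: 0.0193
grip_force: 38.1
```

Stop reached: the force rises and the lever no longer moves. I'll release and lift.

Call:
{"name": "send_rows", "arguments": {
  "increments": [
    {"dx":0,"dy":0,"dz":0,"roll":0,"claw":0.2},
    {"dx":0,"dy":0,"dz":0,"roll":0,"claw":0.6},
    {"dx":0,"dy":0,"dz":0,"roll":0,"claw":0.6},
    {"dx":-0.1,"dy":0,"dz":0,"roll":0,"claw":0.6},
    {"dx":-0.2,"dy":0,"dz":0,"roll":0,"claw":0.6}
  ]
}}

```text
clock: 7.8
tcp_pos: [0.5359, -0.3405, 0.0836]
orientation: [0.0, -0.693, 0.721, 0.0]
wrist_force: [0.7, -1.0, 0.4]
finger_gap: 0.0682
grip_force: 0.0
```

Call:
{"name": "send_rows", "arguments": {
  "increments": [
    {"dx":0,"dy":0,"dz":0.8,"roll":0,"claw":0.6},
    {"dx":0,"dy":0,"dz":2.4,"roll":0,"claw":0.6},
    {"dx":0,"dy":0,"dz":4.4,"roll":0,"claw":0.6},
    {"dx":0,"dy":0,"dz":6.2,"roll":0,"claw":0.6},
    {"dx":0,"dy":0,"dz":7,"roll":0,"claw":0.6}
  ]
}}

```text
clock: 8.43
tcp_pos: [0.5368, -0.3413, 0.2624]
orientation: [0.0, -0.693, 0.721, -0.002]
wrist_force: [0.1, -0.0, 0.5]
finger_gap: 0.0686
grip_force: 0.0
```

Call:
{"name": "send_rows", "arguments": {
  "increments": [
    {"dx":-1.5,"dy":-1.5,"dz":0.5,"roll":0,"claw":0.6},
    {"dx":-3,"dy":-3,"dz":0.5,"roll":0,"claw":0.6},
    {"dx":-4.5,"dy":-4.5,"dz":0.5,"roll":0,"claw":0.6},
    {"dx":-5.5,"dy":-5.5,"dz":0.5,"roll":0,"claw":0.6},
    {"dx":-5.5,"dy":-5.5,"dz":0.5,"roll":0,"claw":0.6}
  ]
}}

```text
clock: 9.05
tcp_pos: [0.3964, -0.48, 0.2711]
orientation: [-0.0, -0.691, 0.723, 0.0]
wrist_force: [0.2, 0.6, 0.4]
finger_gap: 0.0685
grip_force: 0.0
```

```bash
python3 - <<'E'
from h import *
c=read_camera('top'); cv2.imwrite('pics/5.png',cv2.resize(c['image'][130:270,60:400],(800,330),interpolation=cv2.INTER_CUBIC))
g=c['image'][170:235,280:400].max(2); m=(g<45).astype(np.uint8)
n,l,st,ce=cv2.connectedComponentsWithStats(m)
for i in range(1,n):
    if st[i,4]>50:
        ys,xs=np.where(l==i); r=cv2.minAreaRect(np.stack([xs+280,ys+170],1).astype(np.float32))
        print(r,[atz(c,*p,.104)[:2].round(4) for p in cv2.boxPoints(r)])
b=read_camera('side')['image'][70:290,210:370]
cv2.imwrite('pics/6.png',cv2.resize(b,(436,600),interpolation=cv2.INTER_CUBIC))
E
```

```text
((367.54461669921875, 185.19692993164062), (23.297409057617188, 6.656402587890625), 3.1798300743103027) [array([ 0.5309, -0.3098]), array([ 0.5473, -0.3118]), array([ 0.5429, -0.368 ]), array([ 0.5265, -0.3658])]
```

View pics/5.png

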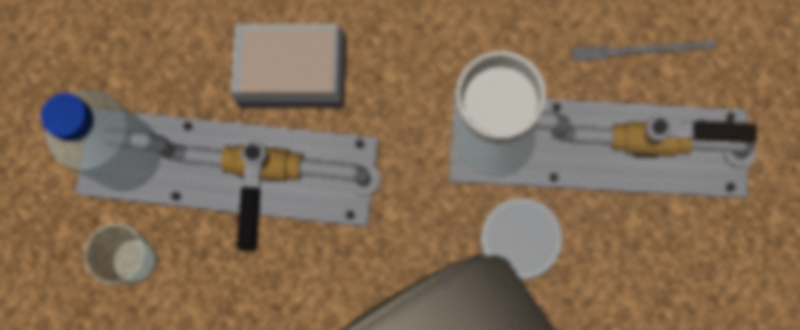

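View pics/6.png

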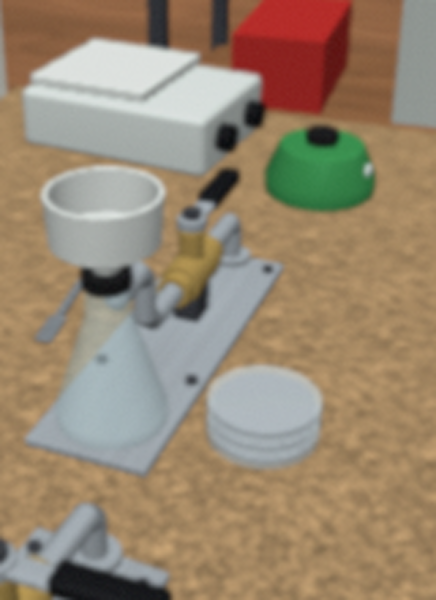

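The filter lever sleeve, (695,130)–(755,133) in the top crop, lies along its pipe. Measured, it points at -94.4°, against about -96° for the pipe, which agrees within measuring error. The trap lever at (247,215) is still across its pipe, and the gripper is clear of both.

```bash
python3 -c "
from h import *
print(hand_in())"
```

```text
the job is handed in; nothing more can be done
None
```

The filter flask's valve lever is open, along its pipe and against its stop, and released. The trap valve was left shut, and the job was handed in with the last move ending at about 9 s on the clock.

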